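# Make the belt grinder safe for a belt change

## Robot

A 6-joint arm with a two-finger parallel gripper is mounted at the origin on the work surface. World frame = base frame: x ahead of the robot, y to its left, z up, the work surface at z = 0. Lengths are in m, angles in rad, forces in N, time in s.
With the tool pointing down it reaches from about 0.325 to 0.9 m from the base axis. Payload 6.1 kg.
Tool frame: the origin (TCP) lies midway between the tips of the shut fingers; the grasp point (between the pads) lies 19 mm behind it (robot.hold_point_z is the distance from the TCP to the grasp point, in m); z points along the fingers, y is the line along which they close (so a half turn about z gives the same grasp; the last joint's range is limited). The gripper opens to 87 mm and grips with 3 to 60 N. Pads are 19 mm wide; open, the fingers measure 117 mm over their backs; the gripper's body (75 mm by 190 mm) begins 51 mm behind the grasp point.
Start: joints at [1.165, 0.22, 1.526, -0, 1.395, -0.126], TCP at [0.173, 0.601, 0.223] pointing down, gripper open.
Joint ranges: [-2.98, 2.98], [-0.91, 2.08], [0.09, 2.57], [-1.24, 4.39], [0.2, 2.65], [-2.68, 2.68]. Speed limits (rad/s): [2.57, 2.57, 3.01, 3.14, 3.14, 3.14].

## Interface

Orientations are given as a unit quaternion [x, y, z, w].
In Python, from rig import robot gives the robot as it stands.
- The arm moves only by the tool arm_command, never from a script. Its arguments are lists of equal length, an entry for each row: "jaw": the opening, from 0 (shut) to 1 (fully open); "xyz": the shift along the tool's x, y, z in m, a list of three; "rot": the turn, a rotation vector about the tool's x, y, z in rad, a list of three. A call has 1 to 20 rows; each row shifts and turns the commanded pose from where the row before left it, along the tool's axes as they then stand; what a row does not reach is not made up. A row lasts 1/8 s, in which the tool goes at most 62.5 mm and 10.7 degrees, less where a joint would pass 70% of its speed; a pose out of reach is approached as far as the arm can. A call with a gripper value outside its range is refused whole. The fingers move at their own pace and stop on an object; "squeeze" is the grip in N (left out, the last holds). Time passes only in rows, so rows that do not move let the fingers close. It gives the time, the measured TCP pose, the force, the opening and the grip force at its end, in the units of the state.
- robot.observe(): the state, without advancing time (a new reading comes with each control period).
- robot.capture(name): name is "side" or "top" or "wrist"; returns a dict with "color" (400x640x3 uint8, red, green, blue), "intrinsics" (3x3 intrinsics, pixels), "k1" (the pictures are not rectified: a ray, as slopes to the right and down, at radius r is drawn at 1 + k1 r^2 times it, then the intrinsics apply), "world_to_cam" (4x4, takes a point from world to camera coordinates); the wrist camera has in their place "tool_from_camera" (4x4, takes a point from camera to tool coordinates, whose origin is the TCP and whose axes are the flange's). Camera axes: x right, y down, z forward; pixel columns grow to the right and rows downward; lengths in m; the calibration is good to about 2 mm. A picture is of the moment at which its call begins: read the wrist's pose just before it. There is no depth.
- robot.job_done(): hands the job in; it is judged then, once.
The state is a dict: "time": time; "joints": joint angles; "qd": joint speeds; "tau": joint torques, N m; "tcp_pos": TCP position; "tcp_rot": TCP orientation; "ft_force": force on the tool from outside, world axes, zero at the start; "ft_torque": the same for the moment, N m; "grip_width": opening from 0.0 (shut) to 1.0 (fully open); "gripper_force": force on a finger pad.
Only numpy, scipy, OpenCV 4.12 (cv2) and the standard library are available. Lean on these libraries where they do the work, as an engineer would, in place of code of your own. Each camera call takes 0.05 s, during which the arm holds its last target. There are 200 camera calls.

## Task

Make the belt grinder safe for a belt change: push the red-balled toggle on the grey box out of forward to its upright centre off position without letting it go over to reverse, then push the yellow lockout fork fully home so that its prongs stand either side of the lever. The extraction fan (blue-balled toggle, green box) must keep running, so leave its toggle as it is, and do not disturb the tools and the steel offcut on the bench.

Things in the scene. Friction and masses are not known exactly. Their poses are not given: they have to be found in the camera images.
- grinder_box: Grey control box of the belt grinder, fixed to the bench, 160 (x) x 140 (y) x 55 mm high; origin at the centre of its underside. Turned by up to 0.45 rad about z; its -x side faces roughly to the robot. It may stand left or right of the fan's box. On its flat top: a green mark (forward) at y +53, a yellow mark (reverse) at y -53, a white mark (off) beyond the lever.
- grinder_lever (a joint): Angle of the red-balled toggle, rad: 0 upright (off), +0.5 leaning to the box's +y (forward, its start), -0.5 to -y (reverse); stops at +-0.52. Sprung detents: about 9 N at the ball takes it out of forward, then it moves easily; once within about 0.2 of upright it clicks to within 0.03 of upright by itself; 5 N more pushes it out again, and about 0.24 past upright it snaps to reverse.
- grinder_ball (a point): Centre of the red ball, 24 mm in diameter, on the 10 mm thick steel lever, 65 mm from the lever's pivot. The pivot lies in the box's top face at box x +35, y 0, z 55 mm, so the upright ball is 120 mm above the bench. The lever swings about the box's x axis, in its y-z plane.
- lockout (a joint): Travel of the yellow lockout fork, m, along the box's +x: 0 drawn back towards the robot (starts at 0 to 0.010), 0.035 fully home at its stop. About 2 N of friction; stays where left. Its two level prongs, 20 to 28 mm above the box top, 18 mm apart, pass either side of the lever if it is within about 0.13 rad of upright, else they hit it.
- lockout_tab (a point): Middle of the front (-x, robot side) face of the fork's upright yellow push tab, 30 mm above the box top; at box x -60 mm, y 0 when the fork's joint is 0. The tab is 38 mm wide (box y), 10 mm thick and 42 mm tall from the box top. Push it along the box's +x.
- fan_box: Green control box of the extraction fan, fixed to the bench, same size, layout and origin as the grey box, with a blue-balled toggle and no lockout fork. Leave alone.
- fan_lever (a joint): Angle of the blue-balled toggle, rad, same meaning and detents; it starts at about +0.5 (running) and must stay there.
- hammer: Hammer with a handle, 260 mm long, lying loose on the bench beyond the boxes; origin under its middle. Leave alone.
- brush: Brush with a handle, 200 mm long, lying loose on the bench beyond the boxes; origin under its middle. Leave alone.
- offcut: Bare steel angle offcut, 50 x 50 x 51 mm, loose on the bench between the robot and the boxes; origin at the centre of its underside. Leave alone.
Mind the look-alikes: they are no part of the job. Leave any pink or purple look-alike of the grinder_box alone.

How it is judged:
On the way, in this order (a step that is already met when the one before it is completed fails the run):
1. the grinder's toggle rests upright in its centre off detent, with the lockout not yet home (value of joint grinder_lever between -0.08 and 0.08 rad and value of joint lockout below 0.02 m), for 0.3 s.
2. the lockout fork is fully home around the lever (value of joint lockout above 0.031 m), for 0.2 s.
At the end, for the whole second after the job is handed in: The grinder's toggle stands within 0.08 rad of upright (centre off), the lockout fork is within 4 mm of its home stop (joint above 0.031), the fan's toggle is still in its running position (above 0.42 rad), and hammer, brush and offcut lie within 20 mm of where they were (value of joint grinder_lever between -0.08 and 0.08 rad and value of joint lockout above 0.031 m and value of joint fan_lever above 0.42 rad and distance of each of hammer, brush, offcut from where it was at the start of the episode below 0.02 m); the robot touches nothing.
It fails at once if the grinder's toggle goes over towards reverse (value of joint grinder_lever below -0.27 rad).
It fails at once if the fan's toggle is moved out of its running position (value of joint fan_lever below 0.35 rad).
It fails at once if a tool or the offcut on the bench is disturbed (distance of any of hammer, brush, offcut from where it was at the start of the episode above 0.03 m).
It also fails if it takes over 53 s, if anything falls off the work surface, if the arm or the gripper's body presses on something with over 40 N, if the wrist force passes 120 N, or if a joint passes its speed limit or range.

## Working session

There is one attempt and no reset: what is moved stays moved. The work goes in short steps, Python scripts to look and compute and a tool call to move; the robot and the scene stay as the last step left them, time stands still between calls to the robot, and variables do not carry over. Pictures are saved under pics/ and viewed, at most 10 in all, crops included, and the job is handed in when it is done.

Besides the shell and the picture viewer there is one more tool, called after "Request:" as name(argument=value, ...) on one line, values as JSON. arm_command: Moves the arm, as the interface text tells. Its arguments: {"type":"object","properties":{"jaw":{"type":"array"},"xyz":{"type":"array"},"rot":{"type":"array"},"squeeze":{"type":"number"}},"required":["jaw","xyz","rot"]}

```bash
mkdir -p pics; cat > h.py <<'E'
import numpy as np,cv2
from rig import robot
def cap(n,f):
    c=robot.capture(n); cv2.imwrite('pics/'+f+'.png',c['color'][:,:,::-1]); np.savez(f+'.npz',**c); return c
def ray(c,u,v):
    K=np.array(c['intrinsics']);d=np.array([(u-K[0,2])/K[0,0],(v-K[1,2])/K[1,1]]);s=d.copy();k=float(c['k1'])
    for _ in range(30): s=d/(1+k*(s@s))
    T=np.array(c['world_to_cam']);R=T[:3,:3];return -R.T@T[:3,3],R.T@np.array([s[0],s[1],1])
def plane(c,u,v,z):
    o,d=ray(c,u,v);return o+d*(z-o[2])/d[2]
def tri(c1,p1,c2,p2):
    o,d=ray(c1,*p1);q,e=ray(c2,*p2);A=np.stack([d,-e],1);t=np.linalg.lstsq(A,q-o,rcond=None)[0]
    a,b=o+d*t[0],q+e*t[1];return (a+b)/2,np.linalg.norm(a-b)
E
python3 - <<'E'
from h import *
for n in('top','side'):
    c=cap(n,n);o,d=ray(c,320,200);print(n,o,d,c['k1'])
print(robot.observe())
E
```

```text
top [ 0.40967073 -0.0905097   0.93918709] [ 0.1288144   0.00134145 -0.99171462] -0.02759655654355685
side [ 0.16532609 -0.78226808  1.01331801] [ 0.30959431  0.59054376 -0.74530652] -0.10070165116050939
{'time': 0.1, 'joints': array([ 1.16490105e+00,  2.21136963e-01,  1.52750658e+00, -1.14642377e-05,
        1.39472901e+00, -1.26102035e-01]), 'qd': array([-0.00104676, -0.00086314, -0.0034229 ,  0.00033886,  0.00020159,
        0.00044399]), 'tau': array([ 1.40877211e-03, -4.95946312e+01, -3.88523126e+01,  7.02217687e-02,
        5.15067531e-02, -8.09325820e-05]), 'tcp_pos': array([0.17237872, 0.60016229, 0.22154782]), 'tcp_rot': array([ 1.39439692e-01,  9.90230165e-01, -8.60135199e-04, -2.28499893e-04]), 'ft_force': array([-0.54650465, -0.46013805, -0.06347988]), 'ft_torque': array([-0.02613372, -0.00033089,  0.00235239]), 'gripper_force': 0.0, 'grip_width': 0.999651377803885}
```

View pics/top.png

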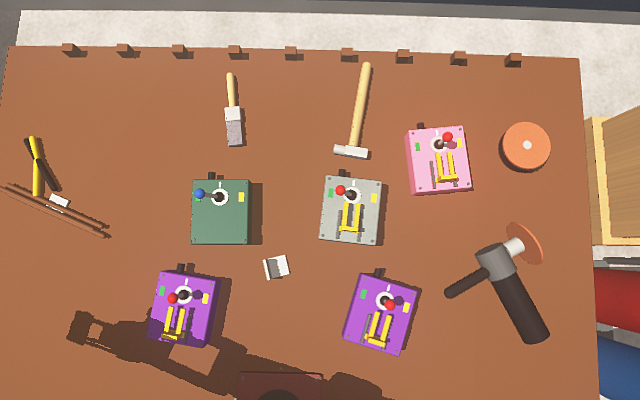

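View pics/side.png

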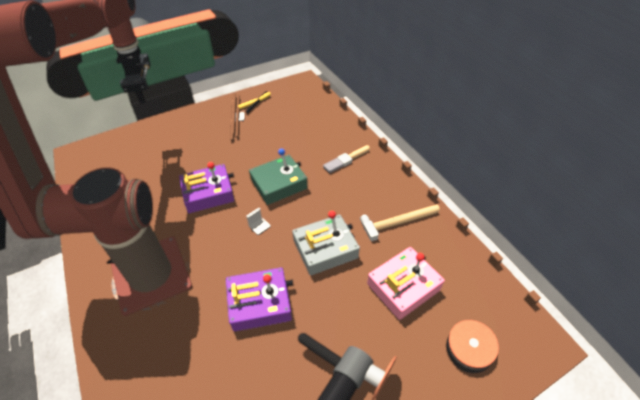

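Four boxes carry a red ball: grey (351,210), pink (438,160), and purple at (185,308) and (381,313) in the top view. Only the grey one fits the description. The green one with the blue ball (221,212) is the fan. Next I measure the grey box and confirm it in an enlarged crop.

```bash
cat > m.py <<'E'
from h import *
def load(n): return dict(np.load(n+'.npz'))
t,s=load('top'),load('side')
def blob(c,lo,hi,box):
    hsv=cv2.cvtColor(c['color'],cv2.COLOR_RGB2HSV);m=cv2.inRange(hsv,lo,hi);k=np.zeros_like(m);x0,y0,x1,y1=box;k[y0:y1,x0:x1]=255
    m&=k;n,l,st,ce=cv2.connectedComponentsWithStats(m);return [(ce[i].round(1),st[i]) for i in np.argsort(-st[1:,4])[:3]+1],m
def red(c,b):
    hi=blob(c,(0,170,90),(5,255,255),b)[1]|blob(c,(172,150,90),(180,255,255),b)[1]
    n,l,st,ce=cv2.connectedComponentsWithStats(hi);i=1+np.argmax(st[1:,4]);return ce[i],st[i]
E
python3 - <<'E'
from m import *
rt,rs=red(t,(325,180,365,205)),red(s,(318,203,345,225));print(rt,rs)
b=tri(t,rt[0],s,rs[0]);print('ball',b)
y,m=blob(t,(18,110,90),(38,255,255),(318,170,390,248));print(y)
ys,ms=blob(s,(18,110,90),(38,255,255),(290,210,365,280));print(ys)
bl=tri(t,blob(t,(100,120,60),(130,255,255),(190,180,210,205))[0][0][0],s,blob(s,(100,120,60),(130,255,255),(270,142,295,162))[0][0][0]);print('blue',bl)
# grey box top contour
g,gm=blob(t,(0,0,90),(180,60,235),(312,165,390,250))
gm=cv2.morphologyEx(gm,cv2.MORPH_CLOSE,np.ones((5,5)));cs=max(cv2.findContours(gm,0,2)[0],key=cv2.contourArea)
r=cv2.minAreaRect(cs);bp=cv2.boxPoints(r);P=np.array([plane(t,*p,0.055) for p in bp]);print(P,P.mean(0),[np.linalg.norm(P[i]-P[i-1]) for i in range(4)])
a=cv2.resize(t['color'][165:255,310:395],None,fx=5,fy=5,interpolation=2);d=cv2.resize(s['color'][200:285,285:370],None,fx=4,fy=4,interpolation=2)
H=max(a.shape[0],d.shape[0]);a,d=[cv2.copyMakeBorder(q,0,H-q.shape[0],0,0,0) for q in(a,d)]
cv2.imwrite('pics/crop1.png',np.hstack([a,d])[:,:,::-1])
E
```

```text
(array([339.84848485, 189.93939394]), array([336, 186,   9,   9,  66], dtype=int32)) (array([331.58064516, 213.77419355]), array([329, 211,   6,   7,  31], dtype=int32))
ball (array([ 0.54159385, -0.13436075,  0.11572608]), np.float64(0.001585286663449489))
[(array([349.9, 218.5]), array([339, 201,  22,  32, 337], dtype=int32)), (array([373.4, 197.6]), array([371, 193,   6,  10,  44], dtype=int32))]
[(array([316. , 236.7]), array([305, 228,  28,  20, 193], dtype=int32))]
blue (array([0.52704528, 0.18949461, 0.1122456 ]), np.float64(0.0012574751792134918))
[[ 0.43082752 -0.08640334  0.055     ]
 [ 0.59636469 -0.10191868  0.055     ]
 [ 0.58288474 -0.24348041  0.055     ]
 [ 0.41782997 -0.22488725  0.055     ]] [ 0.50697673 -0.16417242  0.055     ] [np.float64(0.13909251874272238), np.float64(0.16626268596273416), np.float64(0.14220207677395508), np.float64(0.16609871482772037)]
```

View pics/crop1.png

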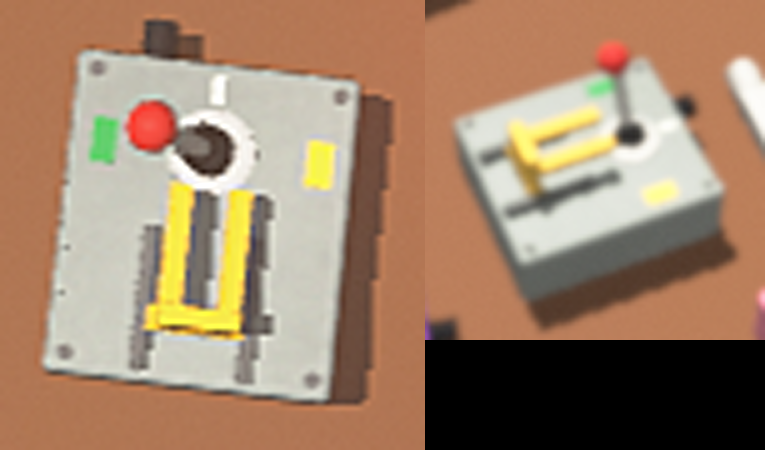

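The enlarged crop shows the grey box with the red ball leaning to the green mark (about (150,125) in the crop), the yellow fork's prongs and its tab at the robot side. This is the grinder box. Next I plan a move to a hover over the ball.

```bash
cat >> h.py <<'E'
from scipy.spatial.transform import Rotation as Ro
def go(target,yaw=None):
    "tool-frame shift to world target; turn about tool z so that tool y has heading yaw from world y"
    o=robot.observe();R=Ro.from_quat(o['tcp_rot']).as_matrix();y=R[:,1]
    print('tcp',o['tcp_pos'].round(4),'t',round(o['time'],2),'yhead',round(np.arctan2(-y[0],y[1]),4),'F',o['ft_force'].round(1),'w',round(o['grip_width'],3),'tilt',R[:2,2].round(4))
    print('tool shift mm',(R.T@(np.array(target)-o['tcp_pos'])*1000).round(1))
    if yaw is not None: print('rot z first',-(yaw-np.arctan2(-y[0],y[1])))
E
python3 -c "
from h import *
go([.530,-.15,.24],-.098)"
```

```text
tcp [0.1724 0.6002 0.2215] t 0.1 yhead -0.2798 F [-0.5 -0.5 -0.1] w 1.0 tilt [-0.0007 -0.0016]
tool shift mm [-550.9 -622.3  -17.5]
rot z first -0.1817910356596328
```

Request:
arm_command(jaw=[0.7, 0.7, 0.7, 0.7, 0.7, 0.7, 0.7, 0.7, 0.7, 0.7, 0.7, 0.7, 0.7, 0.7, 0.7, 0.7, 0.7, 0.7, 0.7, 0.7], xyz=[[-0.0306, -0.0346, -0.001], [-0.0306, -0.0346, -0.001], [-0.0306, -0.0346, -0.001], [-0.0306, -0.0346, -0.001], [-0.0306, -0.0346, -0.001], [-0.0306, -0.0346, -0.001], [-0.0306, -0.0346, -0.001], [-0.0306, -0.0346, -0.001], [-0.0306, -0.0346, -0.001], [-0.0306, -0.0346, -0.001], [-0.0306, -0.0346, -0.001], [-0.0306, -0.0346, -0.001], [-0.0306, -0.0346, -0.001], [-0.0306, -0.0346, -0.001], [-0.0306, -0.0346, -0.001], [-0.0306, -0.0346, -0.001], [-0.0306, -0.0346, -0.001], [-0.0306, -0.0346, -0.001], [0, 0, 0], [0, 0, 0]], rot=[[0, 0, 0], [0, 0, 0], [0, 0, 0], [0, 0, 0], [0, 0, 0], [0, 0, 0], [0, 0, 0], [0, 0, 0], [0, 0, 0], [0, 0, 0], [0, 0, 0], [0, 0, 0], [0, 0, 0], [0, 0, 0], [0, 0, 0], [0, 0, 0], [0, 0, 0], [0, 0, 0], [0, 0, -0.091], [0, 0, -0.091]])

```text
time: 2.6
tcp_pos: [0.5297, -0.1506, 0.2397]
tcp_rot: [0.048, 0.999, 0.0, -0.001]
ft_force: [0.6, 0.0, -0.8]
grip_width: 0.702
gripper_force: 0.0
```

```bash
python3 - <<'E'
from h import *
go([.5435,-.135,.20],-.098)
o=robot.observe();c=robot.capture('wrist')
T=np.eye(4);T[:3,:3]=Ro.from_quat(o['tcp_rot']).as_matrix();T[:3,3]=o['tcp_pos']
c['world_to_cam']=np.linalg.inv(T@np.array(c['tool_from_camera']));c.pop('tool_from_camera')
np.savez('w1.npz',**c);cv2.imwrite('pics/w1.png',c['color'][:,:,::-1])
go([.5435,-.135,.20],-.098)
E
```

```text
tcp [ 0.5297 -0.1506  0.2397] t 2.6 yhead -0.0962 F [ 0.6  0.  -0.8] w 0.702 tilt [-0.0015  0.0007]
tool shift mm [-12.3  16.9  39.6]
rot z first 0.0018320878102826288
tcp [ 0.5297 -0.1504  0.2397] t 2.65 yhead -0.0921 F [-0.4  1.6 -0.6] w 0.698 tilt [-0.0014  0.0006]
tool shift mm [-12.4  16.5  39.7]
rot z first 0.005874142288709874
```

View pics/w1.png

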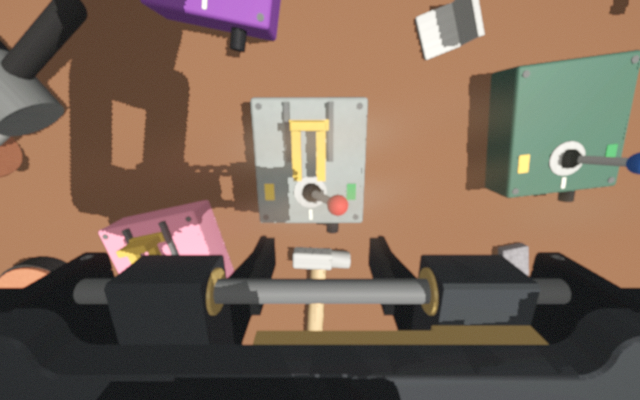

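The wrist view shows the grey box with corners near (251,99), (367,98), (364,222) and (259,222). The ball is at (338,205), the lever ring at (310,192) and the tab at (310,126).

```bash
python3 - <<'E'
from m import *
w=load('w1')
rb=red(w,(320,190,360,220));print('ball',rb,plane(w,*rb[0],.112), 'tri',tri(w,rb[0],t,red(t,(325,180,365,205))[0]))
wb,wm=blob(w,(0,0,215),(180,40,255),(285,170,335,225))
for b in wb[:2]: print('white',b)
pts=cv2.findNonZero(wm);
for n,(lo,hi,bx) in dict(green=((45,90,60),(85,255,255),(340,175,366,205)),yel=((18,100,80),(38,255,255),(258,175,282,205)),fork=((18,100,80),(38,255,255),(285,110,335,185))).items():
    b,mm=blob(w,lo,hi,bx);print(n,b[0],plane(w,*b[0][0],.055))
    if n=='fork':
        c=max(cv2.findContours(mm,0,2)[0],key=cv2.contourArea);print(cv2.boundingRect(c))
        rows=[(r,*np.nonzero(mm[r])[0][[0,-1]]) for r in range(118,184,4) if mm[r].any()];print(rows)
        for v in(119,121,123): print(plane(w,310,v,.097))
hsv=cv2.cvtColor(w['color'],cv2.COLOR_RGB2HSV)
g,gm=blob(w,(0,0,90),(180,60,235),(240,90,375,230))
gm=cv2.morphologyEx(gm,cv2.MORPH_CLOSE,np.ones((5,5)));c=max(cv2.findContours(gm,0,2)[0],key=cv2.contourArea)
a=cv2.approxPolyDP(c,6,True)[:,0];print(a);print(np.array([plane(w,*p,.055) for p in a]).round(4))
for p in((310,192),(258,106),(360,105),(358,216),(264,217)): print(p,plane(w,*p,.055).round(4))
E
```

```text
Traceback (most recent call last):
  File "m.py", line 9, in red
    n,l,st,ce=cv2.connectedComponentsWithStats(hi);i=1+np.argmax(st[1:,4]);return ce[i],st[i]
                                                       ~~~~~~~~~^^^^^^^^^^
ValueError: attempt to get argmax of an empty sequence
```

```bash
sed -i 's/(0,170,90)/(0,140,90)/; s/(172,150,90)/(172,140,90)/' m.py; python3 - <<'E'
from m import *
w=load('w1')
rb=red(w,(320,190,360,220));print('ball',rb,plane(w,*rb[0],.112), 'tri',tri(w,rb[0],t,red(t,(325,180,365,205))[0]))
for n,(lo,hi,bx) in dict(green=((45,60,60),(85,255,255),(340,175,366,205)),yel=((15,80,80),(38,255,255),(258,175,282,205)),fork=((15,80,80),(38,255,255),(285,110,335,185))).items():
    b,mm=blob(w,lo,hi,bx)
    if not b: print(n,'none');continue
    print(n,b[0],plane(w,*b[0][0],.055))
    if n=='fork':
        for v in(b[0][1][1],b[0][1][1]+4): print('tab',plane(w,309,v,.097))
g,gm=blob(w,(0,0,80),(180,60,235),(240,90,375,230))
gm=cv2.morphologyEx(gm,cv2.MORPH_CLOSE,np.ones((5,5)));c=max(cv2.findContours(gm,0,2)[0],key=cv2.contourArea)
a=cv2.approxPolyDP(c,6,True)[:,0];print(a.tolist());print(np.array([plane(w,*p,.055) for p in a]).round(4))
for p in((310,192),(258,106),(360,105),(358,216),(264,217)): print(p,plane(w,*p,.055).round(4))
E
```

```text
ball (array([340.88, 210.88]), array([337, 208,   9,   6,  25], dtype=int32)) [ 0.54976813 -0.1308868   0.112     ] tri (array([ 0.53557279, -0.13232972,  0.15163744]), np.float64(0.0003252569500993919))
green (array([350.6, 190.9]), array([347, 184,   9,  15, 122], dtype=int32)) [ 0.54384219 -0.11395125  0.055     ]
yel (array([269.1, 191.8]), array([264, 184,  11,  17, 166], dtype=int32)) [ 0.53482007 -0.21960666  0.055     ]
fork (array([308. , 145.1]), array([ 288,  119,   41,   62, 1430], dtype=int32)) [ 0.48027982 -0.16256364  0.055     ]
tab [ 0.44934196 -0.15606634  0.097     ]
tab [ 0.45337473 -0.15651377  0.097     ]
[[252, 98], [261, 222], [329, 229], [360, 222], [367, 99]]
[[ 0.4198 -0.222   0.055 ]
 [ 0.5755 -0.237   0.055 ]
 [ 0.5945 -0.1466  0.055 ]
 [ 0.5884 -0.1041  0.055 ]
 [ 0.4339 -0.0875  0.055 ]]
(310, 192) [ 0.5402 -0.1667  0.055 ]
(258, 106) [ 0.4293 -0.2165  0.055 ]
(360, 105) [ 0.4398 -0.0961  0.055 ]
(358, 216) [ 0.5795 -0.1063  0.055 ]
(264, 217) [ 0.5688 -0.2318  0.055 ]
```

Request:
arm_command(jaw=[0.7, 0.7, 0.7, 0.7, 0.7, 0.7, 0.38, 0.38, 0.38, 0.38], xyz=[[-0.006, 0.008, 0.01], [-0.006, 0.0076, 0.03], [0, 0, 0.035], [0, 0, 0.034], [0, 0, 0.03], [0, 0, 0], [0, 0, 0], [0, 0, 0], [0, 0, 0], [0, 0, 0]], rot=[[0, 0, 0], [0, 0, 0], [0, 0, 0], [0, 0, 0], [0, 0, 0], [0, 0, 0], [0, 0, 0], [0, 0, 0], [0, 0, 0], [0, 0, 0]])

```text
time: 3.9
tcp_pos: [0.5439, -0.1359, 0.1023]
tcp_rot: [0.049, 0.999, -0.0, 0.001]
ft_force: [0.7, 0.5, 0.4]
grip_width: 0.398
gripper_force: 0.0
```

```bash
python3 - <<'E'
from h import *
go([.540,-.1668,.10],-.092)
a=cap('top','t2')['color'][165:255,310:395];b=cap('side','s2')['color'][180:285,275:380]
cv2.imwrite('pics/c2.png',np.hstack([cv2.resize(a,(380,400)),cv2.resize(b,(400,400))])[:,:,::-1])
E
```

```text
tcp [ 0.5439 -0.1359  0.1023] t 3.9 yhead -0.098 F [0.7 0.5 0.4] w 0.398 tilt [ 0.0012 -0.0005]
tool shift mm [  0.8 -31.2   2.3]
rot z first -0.005985103494777183
```

View pics/c2.png

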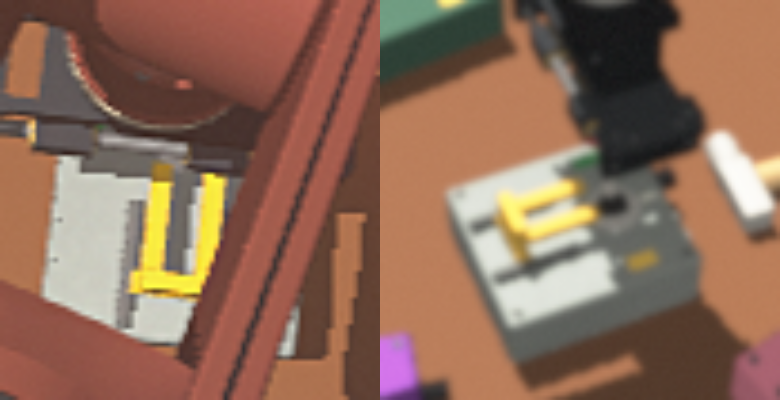

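The top view is blocked by the arm. In the side view the fingers enclose the ball and the fork is undisturbed. I now carry the ball towards upright.

Request:
arm_command(jaw=[0.38, 0.38, 0.38, 0.38], xyz=[[0, -0.003, 0], [0, -0.003, 0], [0, -0.003, 0], [0, -0.003, 0]], rot=[[0, 0, 0], [0, 0, 0], [0, 0, 0], [0, 0, 0]])

```text
time: 4.5
tcp_pos: [0.5428, -0.1446, 0.1023]
tcp_rot: [0.049, 0.999, 0.003, 0.0]
ft_force: [-0.8, 18.2, 11.4]
grip_width: 0.388
gripper_force: 8.7
```

Request:
arm_command(jaw=[0.38, 0.38, 0.38, 0.38, 0.38, 0.38, 0.38, 0.38], xyz=[[0, -0.003, 0], [0, -0.003, 0], [0, -0.003, 0], [0, -0.003, 0], [0, -0.003, 0], [0, -0.003, 0], [0, -0.001, 0], [0, 0, 0]], rot=[[0, 0, 0], [0, 0, 0], [0, 0, 0], [0, 0, 0], [0, 0, 0], [0, 0, 0], [0, 0, 0], [0, 0, 0]])

```text
time: 5.5
tcp_pos: [0.5404, -0.1667, 0.1015]
tcp_rot: [0.049, 0.999, -0.0, -0.0]
ft_force: [0.4, -0.3, 0.4]
grip_width: 0.379
gripper_force: 0.0
```

Request:
arm_command(jaw=[0.6, 0.6, 0.6, 0.6, 0.6, 0.6, 0.4, 0, 0, 0], xyz=[[0, 0, 0], [0, 0, -0.01], [0, 0, -0.04], [0, 0, -0.04], [0, 0, -0.04], [0.05, 0, -0.01], [0.05, 0, 0], [0.05, 0, 0], [0, 0, 0], [0, 0, 0]], rot=[[0, 0, 0], [0, 0, 0], [0, 0, 0], [0, 0, 0], [0, 0, 0], [0, 0, 0], [0, 0, 0], [0, 0, 0], [0, 0, 0], [0, 0, 0]])

```text
time: 6.75
tcp_pos: [0.3919, -0.1522, 0.2427]
tcp_rot: [0.049, 0.999, -0.001, 0.001]
ft_force: [0.6, 0.6, -0.1]
grip_width: 0.232
gripper_force: 0.0
```

```bash
python3 - <<'E'
from h import *
go([.40,-.154,.10],-.092)
cap('top','t3');b=cap('side','s3')['color'][180:285,275:380]
a=robot.capture('wrist')['color']
cv2.imwrite('pics/c3.png',np.hstack([cv2.resize(a,(480,300)),cv2.resize(b,(300,300))])[:,:,::-1])
E
```

```text
tcp [ 0.3919 -0.1522  0.2427] t 6.75 yhead -0.0981 F [ 0.6  0.6 -0.1] w 0.232 tilt [ 0.0025 -0.0013]
tool shift mm [ -7.9  -0.8 142.7]
rot z first -0.0061265231815904875
```

View pics/c3.png

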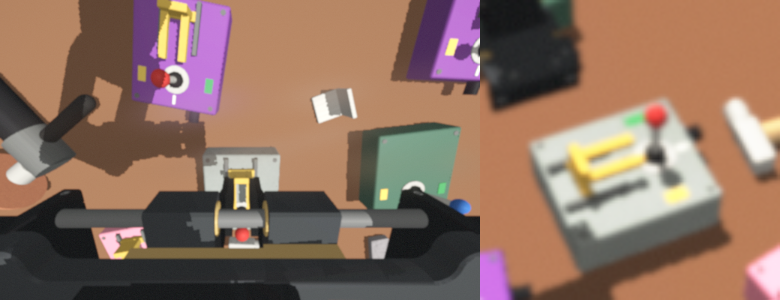

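The side view shows the red lever upright and the fork still drawn back. Before descending behind the tab I check clearance over the purple box.

```bash
python3 - <<'E'
from m import *
c=robot.capture('wrist');print(np.array(c['tool_from_camera']).round(3).tolist())
print('purple ball',plane(t,388,301,.112),'offcut',plane(t,276,267,.03), 'box near edge',plane(t,351,272,.055),plane(t,415,285,.055))
t3=load('t3');r=red(t3,(330,175,370,205));print('red now',r[0],plane(t3,*r[0],.12))
go([.405,-.154,.08],-.092)
E
```

```text
[[-0.0, -0.952, -0.306, 0.084], [1.0, -0.0, -0.0, 0.0], [-0.0, -0.306, 0.952, -0.162], [0.0, 0.0, 0.0, 1.0]]
purple ball [ 0.29504378 -0.24535916  0.112     ] offcut [0.35925329 0.01491192 0.03      ] box near edge [ 0.35305445 -0.16734446  0.055     ] [ 0.32576677 -0.32036973  0.055     ]
red now [353.82051282 190.91025641] [ 0.53868113 -0.16561209  0.12      ]
tcp [ 0.392  -0.152   0.2417] t 6.95 yhead -0.0973 F [ 0.2 -0.1 -0.6] w 0.053 tilt [-0.      0.0001]
tool shift mm [-13.2  -0.7 161.7]
rot z first -0.00526668031088183
```

Request:
arm_command(jaw=[0, 0, 0, 0, 0, 0, 0, 0, 0, 0, 0, 0], xyz=[[-0.018, -0.001, 0.02], [0, 0, 0.04], [0, 0, 0.04], [0, 0, 0.04], [0, 0, 0.022], [0, 0, 0], [-0.01, 0, 0], [-0.01, 0, 0], [-0.006, 0, 0], [-0.005, 0, 0], [-0.005, 0, 0], [0, 0, 0]], rot=[[0, 0, 0], [0, 0, 0], [0, 0, 0], [0, 0, 0], [0, 0, 0], [0, 0, 0], [0, 0, 0], [0, 0, 0], [0, 0, 0], [0, 0, 0], [0, 0, 0], [0, 0, 0]])

```text
time: 8.45
tcp_pos: [0.4451, -0.1581, 0.0795]
tcp_rot: [0.049, 0.999, 0.0, 0.0]
ft_force: [-0.6, 0.3, 0.1]
grip_width: 0.011
gripper_force: 0.0
```

Request:
arm_command(jaw=[0, 0, 0, 0, 0], xyz=[[-0.004, 0, 0], [-0.004, 0, 0], [-0.004, 0, 0], [-0.004, 0, 0], [0, 0, 0]], rot=[[0, 0, 0], [0, 0, 0], [0, 0, 0], [0, 0, 0], [0, 0, 0]])

```text
time: 9.07
tcp_pos: [0.4612, -0.1598, 0.0796]
tcp_rot: [0.049, 0.999, -0.0, 0.0]
ft_force: [-0.4, 0.4, 0.2]
grip_width: 0.004
gripper_force: 0.2
```

Request:
arm_command(jaw=[0, 0, 0, 0], xyz=[[-0.002, 0, 0], [-0.002, 0, 0], [-0.002, 0, 0], [-0.002, 0, 0]], rot=[[0, 0, 0], [0, 0, 0], [0, 0, 0], [0, 0, 0]])

```text
time: 9.57
tcp_pos: [0.4678, -0.1604, 0.0795]
tcp_rot: [0.049, 0.999, 0.0, -0.001]
ft_force: [-9.7, 0.8, 7.1]
grip_width: 0.004
gripper_force: 5.0
```

Request:
arm_command(jaw=[0, 0], xyz=[[-0.002, 0, 0], [-0.001, 0, 0]], rot=[[0, 0, 0], [0, 0, 0]])

```text
time: 9.82
tcp_pos: [0.468, -0.1604, 0.0794]
tcp_rot: [0.048, 0.999, 0.0, -0.004]
ft_force: [-20.0, 1.8, 16.4]
grip_width: 0.005
gripper_force: 10.4
```

The fork has met its stop close to the predicted place. I hold briefly, back off, lift clear and look.

Request:
arm_command(jaw=[0, 0, 0, 0, 0, 0, 0, 0, 0], xyz=[[0, 0, 0], [0, 0, 0], [0.01, 0, 0], [0.03, 0, 0], [0.02, 0, -0.02], [0, 0, -0.05], [0, 0, -0.05], [0, 0, -0.04], [0, 0, 0]], rot=[[0, 0, 0], [0, 0, 0], [0, 0, 0], [0, 0, 0], [0, 0, 0], [0, 0, 0], [0, 0, 0], [0, 0, 0], [0, 0, 0]])

```text
time: 10.95
tcp_pos: [0.4145, -0.1563, 0.2438]
tcp_rot: [0.049, 0.999, -0.002, 0.004]
ft_force: [-0.4, 0.7, -0.4]
grip_width: 0.008
gripper_force: 0.0
```

```bash
python3 - <<'E'
from m import *
cap('top','t4');cap('side','s4');A,S=load('t4'),load('s4')
for c,b in((A,(318,170,390,248)),(t,(318,170,390,248)),(S,(290,210,365,280)),(s,(290,210,365,280))): print([x[1].tolist() for x in blob(c,(18,110,90),(38,255,255),b)[0]])
a=A['color'][100:290,180:400];b=S['color'][130:285,230:400]
cv2.imwrite('pics/c4.png',np.hstack([cv2.resize(a,(400,345)),cv2.resize(b,(380,345))])[:,:,::-1])
for n,c in(('before',t),('after',A)):
    b=blob(c,(100,120,60),(130,255,255),(190,180,210,205))[0];print(n,b[0][0] if b else None)
d=cv2.absdiff(A['color'],t['color']).max(2);print('hammer',d[60:160,330:380].mean(),'brush',d[70:150,220:245].mean(),'offcut',d[253:283,260:292].mean())
E
```

```text
[]
[[339, 201, 22, 32, 337], [371, 193, 6, 10, 44]]
[[314, 224, 26, 22, 194]]
[[305, 228, 28, 20, 193]]
before [198.4 193.1]
after [198.5 193.2]
hammer 1.6042 brush 1.5435 offcut 1.5395833333333333
```

View pics/c4.png

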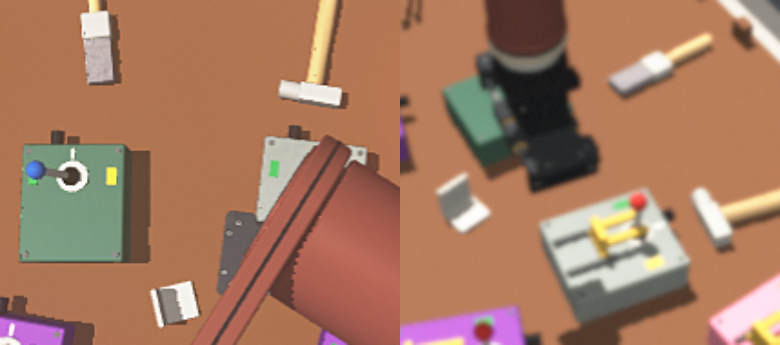

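```bash
python3 - <<'E'
from m import *
for f in('side','s3','s4'):
    c=load(f);_,m=blob(c,(18,110,90),(38,255,255),(290,210,350,255));p=max(cv2.findContours(m,0,1)[0],key=cv2.contourArea)[:,0].astype(float)
    for k in((1,0),(1,.5),(1,-.5)):
        q=p[p@np.array(k)<=(p@np.array(k)).min()+.6].mean(0);print(f,k,q,plane(c,*q,.095).round(4))
E
```

```text
side (1, 0) [305.  237.5] [ 0.4422 -0.16    0.095 ]
side (1, 0.5) [306.33333333 234.        ] [ 0.4511 -0.1508  0.095 ]
side (1, -0.5) [305.  237.5] [ 0.4422 -0.16    0.095 ]
s3 (1, 0) [305.  237.5] [ 0.4422 -0.16    0.095 ]
s3 (1, 0.5) [306.33333333 234.        ] [ 0.4511 -0.1508  0.095 ]
s3 (1, -0.5) [305.  237.5] [ 0.4422 -0.16    0.095 ]
s4 (1, 0) [314. 235.] [ 0.4687 -0.1643  0.095 ]
s4 (1, 0.5) [316.  229.5] [ 0.4829 -0.1496  0.095 ]
s4 (1, -0.5) [314. 235.] [ 0.4687 -0.1643  0.095 ]
```

The fork moved about 30 mm onto its hard stop. The lever is upright between the prongs, the fan toggle and the loose things have not moved, and the arm is clear.

```bash
python3 -c "
from rig import robot
print(robot.job_done())"
```

```text
the job is handed in; nothing more can be done
None
```

I handed the job in with the grinder toggle upright at off and the lockout fork pushed onto its stop around the lever; the last pictures show the fan toggle, tools and offcut unmoved, but the hand-in gave no verdict.

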